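# Swap the condiment jar and the bowl at the push dispenser

## Robot

A 6-joint arm with a two-finger parallel gripper is mounted at the origin on the work surface. World frame = base frame: x ahead of the robot, y to its left, z up, the work surface at z = 0. Lengths are in mm, angles in rad, forces in N, time in s.
With the tool pointing down it reaches from about 350 to 775 mm from the base axis. Payload 7.3 kg.
Tool frame: the origin (TCP) lies midway between the tips of the shut fingers; the grasp point (between the pads) lies 19 mm behind it (bot.tcp_to_grasp is the distance from the TCP to the grasp point, in mm); z points along the fingers, y is the line along which they close (so a half turn about z gives the same grasp; the last joint's range is limited). The gripper opens to 92 mm and grips with 3 to 60 N. Pads are 19 mm wide; open, the fingers measure 130 mm over their backs; the gripper's body (75 mm by 190 mm) begins 47 mm behind the grasp point.
Start: joints at [-1.439, 0.342, 1.524, -0, 1.275, -0.146], TCP at [143.998, -504.885, 226.741] pointing down, gripper open.
Joint ranges: [-2.53, 2.53], [-0.77, 2.02], [0.04, 2.7], [-1, 4.14], [0.28, 2.66], [-3.11, 3.11]. Speed limits (rad/s): [2.57, 2.57, 3.14, 3.14, 3.14, 3.14].

## Interface

Orientations are given as [roll, pitch, yaw] about the fixed x, y, z axes, in that order (R = Rz(yaw) Ry(pitch) Rx(roll)).
In Python, from plant import bot, viewer gives the robot as it stands. The module is installed in compiled form; this text tells all that it offers.
- The arm moves only by the shell command python3 -m handwheel 'ROWS'. ROWS is text: rows parted by semicolons, each of 7 numbers parted by spaces: the shift along the tool's x, y, z scaled (see below), then the turn, a rotation vector about the tool's x, y, z scaled (see below), then the opening, from -1 (shut) to 1 (fully open), so that 0 is half open. In form: tx ty tz rx ry rz gripper; .... A call has 1 to 8 rows; each row is the pose to reach, as a shift and turn from the pose commanded when the call began, along the tool's axes at that moment, turning the shorter way round; what a row does not reach only later rows make up. The controller multiplies each number of a shift by 10 cm and each number of a turn by pi rad. A row lasts 1/12 s, in which the tool goes at most 41.7 mm and 7.16 degrees, less where a joint would pass 70% of its speed; a pose out of reach is approached as far as the arm can. A call with a number of a shift or a turn outside -1 to 1 is refused whole. A call with a gripper value outside its range is refused whole. The fingers move at their own pace and stop on an object; the grip force is fixed at half the most. Time passes only in rows, so rows that repeat a pose let the fingers close. It gives the time, the measured TCP pose, the force, the opening and the grip force at its end, in the units of the state.
- bot.get_obs(): the state, without advancing time (a new reading comes with each control period).
- viewer.capture(name): name is "scene" or "side" or "wrist"; returns a dict with "frame" (400x640x3 uint8, red, green, blue), "fov_y" (degrees; the focal length in pixels is half the picture's height over the tangent of half this angle, whatever the lens; pixels are square), "cx", "cy" (the principal point, pixels), "dist_coeffs" ([k1, k2, p1, p2, k3] as OpenCV has them; the pictures are not rectified), "T" (4x4, takes a point from camera to world coordinates). Camera axes: x right, y down, z forward; pixel columns grow to the right and rows downward; lengths in mm; the calibration is good to about 2 mm. A picture is of the moment at which its call begins. There is no depth.
- bot.close_job(): hands the job in; it is judged then, once.
Trained networks look in a picture, given as the dict that the camera call returned (one of the last four; its "shot" number tells which), for a name from the list of things; names that differ only in an ending like _2 or _b are one class to them, and where a whole thing is asked for, a point or a joint stands for the part that bears it (a point fixed in the world has none). Each returns a list of dicts, best first, with "score" (0 to 1); they miss things now and then, are a little off and sometimes report something else, mostly with a low value. They report only what shows in the picture. A call takes as long as a camera call. They do not tell look-alikes from the thing itself.
- viewer.recognise(target, picture): "centre" ([column, row] in pixels, amid what is visible of it).
- viewer.cut_out(target, picture): "pixels" (400x640 bool, what is visible of it) and "centre" ([column, row] in pixels, amid what is visible of it).
The state is a dict: "time": time; "joint_positions": joint angles; "dq": joint speeds; "tau": joint torques, N m; "tool_pos": TCP position; "tcp_rot": TCP orientation; "contact_force": force on the tool from outside, world axes, zero at the start; "moment": the same for the moment, N m; "grip_width": finger opening in mm; "finger_force": force on a finger pad.
Only numpy, scipy, OpenCV 4.12 (cv2) and the standard library are available. Lean on these libraries where they do the work, as an engineer would, in place of code of your own. Each camera call takes 0.05 s, during which the arm holds its last target. There are 200 camera calls.

## Task

The condiment jar has been left under the white push dispenser and the little bowl is on the jar's cork coaster: swap them, so that the bowl stands on the drip tray centred under the spout and the jar stands in the middle of the cork coaster. Keep both upright, set them down gently without dropping them, do not knock the dispenser, and leave the bottle, canister, lunchbox and spoon where they are.

Things in the scene. Friction and masses are not known exactly. Their poses are not given: they have to be found in the camera images.
- station: fixed dispenser stand; origin at counter level exactly below the spout. Dark steel drip tray, a flat plate 4 thick with top at height 4, reaching from -55 to +95 along its x and +-55 along its y. Two steel rods 10 in diameter, 360 tall, stand at its x = +80, y = +-42. Its -x side is the open front, roughly facing the robot; its yaw varies
- dispenser: white plastic push dispenser carried by the rods over the tray, fixed to the stand; its origin and axes are those of station. Box from x = -20 to +72, y = +-45, height 230 to 380, with a fixed push paddle out to x = -30 between heights 240 and 290; a spout of 22 diameter hangs from it at x = y = 0 down to height 200. A 110 wide steel clamp bar joins the rods at height 340 to 360, x = 70 to 90
- spout (a point): centre of the spout's lower end, 200 above the counter, straight above the origin of station
- coaster: round cork coaster, fixed, 92 diameter, 4 thick; origin at the centre of its underside
- jar: glass condiment jar with white flip-top lid, upright: body 58 diameter and straight from height 2 to 70, shoulder to 76, lid 54 diameter to height 93, flip tab to 96 (tab sticks out to 32 from the axis on +x). About 0.3 kg. Origin at the centre of its underside, z up its axis
- bowl: small white ceramic bowl, open at the top, upright: 67 diameter with straight outer wall between heights 16 and 50 (rim), foot 48 diameter, wall 4. About 0.2 kg. Origin at the centre of its underside, z up its axis
- bottle: green glass oil bottle with black cap, loose bystander, 62 diameter, 190 tall; origin at the centre of its underside
- lunchbox: closed grey plastic lunchbox with steel spring clip on its -x end, loose bystander, 144 (x) by 94 (y) by 54 high, the clip sticking out 5 further on -x and rising to 57; origin at the centre of its underside
- canister: plain steel canister, loose bystander, 72 diameter, 120 tall; origin at the centre of its underside
- spoon: dark silicone spoon lying flat, loose bystander, about 200 long along its x (handle to -x), up to 35 wide and 22 high; origin near the middle of its length, at counter level
Mind the look-alikes: they are no part of the job. What is shaped like the bowl but green or purple is not meant. What is shaped like the jar but yellow is not meant.

How it is judged (in metres and radians):
At the end, for the whole second after the job is handed in: The bowl stands upright and still on the drip tray, its axis within 16 mm of the spout's; the jar stands upright and still on the cork coaster, its axis within 16 mm of the coaster's centre; both released (horizontal distance between bowl and spout below 0.016 m and z of bowl in the frame of station between 0.001 and 0.008 m and horizontal distance between jar and coaster below 0.016 m and z of jar in the frame of coaster between 0.001 and 0.008 m and angle between each of bowl, jar's own z axis and vertical below 0.08 rad and linear speed of each of bowl, jar below 0.02 m/s); the robot touches nothing.
It fails at once if the jar or bowl is tipped more than 35 degrees (angle between any of jar, bowl's own z axis and vertical above 0.61 rad).
It fails at once if the jar or bowl is slammed onto the tray or coaster (over 60 N) (contact force between any of jar, bowl and station above 60 N or contact force between any of jar, bowl and coaster above 60 N).
It fails at once if the jar or bowl is dropped from more than about 1 cm (moving over 0.45 m/s while not held) ((linear speed of jar above 0.45 m/s and contact force between the fingers and jar below 0.2 N) or (linear speed of bowl above 0.45 m/s and contact force between the fingers and bowl below 0.2 N)).
It fails at once if the dispenser is knocked (over 8 N) (contact force between dispenser and anything else above 8 N).
It fails at once if the bottle, canister, lunchbox or spoon is shifted more than 25 mm or the bottle or canister tipped over (distance of any of bottle, canister, lunchbox, spoon from where it was at the start of the episode above 0.025 m or angle between any of bottle, canister's own z axis and vertical above 0.5 rad).
It also fails if it takes over 72 s, if anything falls off the work surface, if the arm or the gripper's body presses on something with over 40 N, if the wrist force passes 120 N, or if a joint passes its speed limit or range.

## Working session

There is one attempt and no reset: what is moved stays moved. The work goes in short steps, Python scripts to look and compute and a shell command to move; the robot and the scene stay as the last step left them, time stands still between calls to the robot, and variables do not carry over. Pictures are saved under pics/ and viewed, at most 10 in all, crops included, and the job is handed in when it is done.

```bash
mkdir -p pics
cat > h.py <<'E'
import numpy as np, cv2
from plant import bot, viewer
def K(p):
    f=200/np.tan(np.radians(p["fov_y"])/2)
    return np.array([[f,0,p["cx"]],[0,f,p["cy"]],[0,0,1]])
def px2w(p,uv,z):
    uv=np.array(uv,float).reshape(-1,1,2)
    n=cv2.undistortPoints(uv,K(p),np.array(p["dist_coeffs"],float)).reshape(-1,2)
    T=np.array(p["T"]); d=np.c_[n,np.ones(len(n))]@T[:3,:3].T; o=T[:3,3]
    return o+d*((z-o[2])/d[:,2])[:,None]
def w2px(p,P):
    Ti=np.linalg.inv(np.array(p["T"]))
    return cv2.projectPoints(np.array(P,float).reshape(-1,3),cv2.Rodrigues(Ti[:3,:3])[0],Ti[:3,3],K(p),np.array(p["dist_coeffs"],float))[0].reshape(-1,2)
def save(p,n): cv2.imwrite("pics/"+n,p["frame"][:,:,::-1])
E
python3 - <<'E'
from h import *
np.set_printoptions(precision=1,suppress=True)
P=[viewer.capture(n) for n in("scene","side","wrist")]
a=np.vstack([P[0]["frame"],P[1]["frame"]])
cv2.imwrite("pics/a.png",cv2.resize(a,(480,600),interpolation=cv2.INTER_AREA)[:,:,::-1])
save(P[0],"s.png");save(P[1],"d.png");save(P[2],"w.png")
for n,p in zip("sdw",P):
  print(n,np.array(p["T"])[:3,3],p["fov_y"],np.array(p["T"])[:3,2])
  for t in("station","coaster","jar","bowl","bottle","lunchbox","canister","spoon"):
    for r in viewer.recognise(t,p): print(n,t,np.round(r["centre"]),round(r["score"],2),px2w(p,r["centre"],{"jar":48,"bowl":30,"bottle":95,"canister":60,"lunchbox":40}.get(t,4))[0])
o=bot.get_obs();print(o["tool_pos"],o["tcp_rot"],o["time"])
E
```

```text
s [1223.6  160.4  869.2] 51.98065860455955 [-0.6 -0.2 -0.8]
s station [231. 169.] 0.83 [ 429.1 -312.5    4. ]
s coaster [387. 280.] 0.91 [702.6 193.6   4. ]
s jar [191. 226.] 0.93 [ 685.5 -311.1   48. ]
s jar [250. 223.] 0.77 [ 644.  -166.5   48. ]
s bowl [386. 264.] 0.92 [674.9 186.4  30. ]
s bowl [400. 312.] 0.78 [792.5 232.9  30. ]
s bowl [352. 301.] 0.64 [789.4 123.1  30. ]
s bottle [193. 186.] 0.77 [ 595.2 -335.8   95. ]
s lunchbox [452. 228.] 0.57 [537.9 334.1  40. ]
s canister [309. 236.] 0.76 [655.7  -7.9  60. ]
d [194.2 991.8 734.3] 45.243284195106234 [ 0.3 -0.8 -0.5]
d station [313. 119.] 0.76 [ 987.1 -881.3    4. ]
d coaster [266. 282.] 0.57 [655.3 206.5   4. ]
d coaster [313. 109.] 0.53 [ 1041.6 -1011.8     4. ]
d jar [331. 168.] 0.93 [ 700.9 -352.3   48. ]
d jar [322. 196.] 0.79 [ 659.1 -164.7   48. ]
d bowl [234. 244.] 0.95 [788.1 127.2  30. ]
d bowl [208. 265.] 0.86 [799.1 228.9  30. ]
d bowl [260. 262.] 0.78 [685.8 172.4  30. ]
d bottle [369. 165.] 0.7 [ 561.8 -325.2   95. ]
d bottle [313. 112.] 0.51 [ 916.7 -722.3   95. ]
d lunchbox [290. 320.] 0.76 [530.1 337.3  40. ]
d canister [301. 218.] 0.82 [657.   -9.5  60. ]
d spoon [381. 246.] 0.78 [437.6 -36.8   4. ]
w [ 222.9 -482.8  384.4] 65.01014012751222 [-0.3 -0.1 -1. ]
[ 144.  -504.9  226.7] [3.1 0.  0.3] 1.35
```

View pics/s.png

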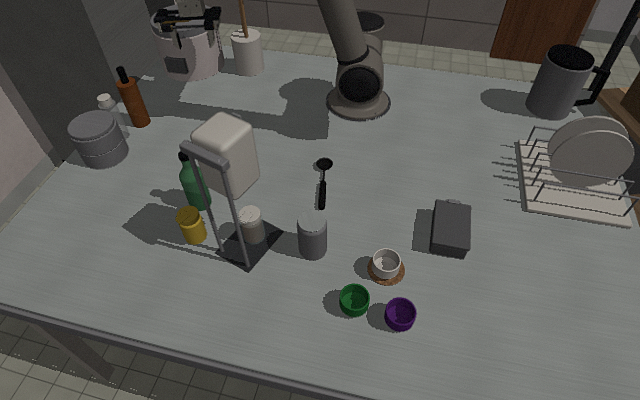

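View pics/d.png

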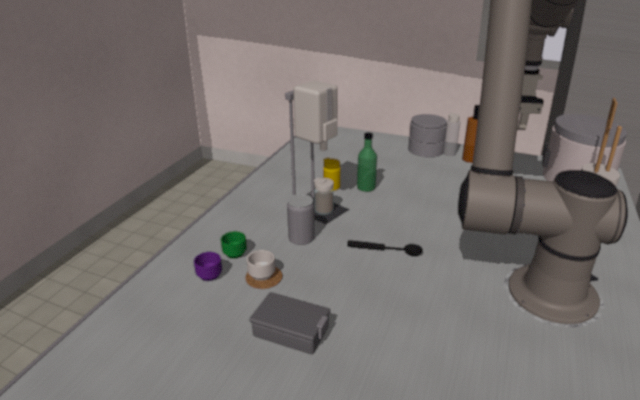

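Candidates in the scene picture:
- **Jars:** the white-lidded one at (250,223) and the yellow one at (191,226). The white one under the dispenser is meant.
- **Bowls:** white at (386,264) on the coaster, green at (352,301) and purple at (400,312). The white one is meant.

The spout blocks a straight-down approach, so I'll come in from the front with the tool tilted about 30° and the wrist camera on the underside. First I'll plan a move to a viewing pose.

```bash
cat >> h.py <<'E'
from scipy.spatial.transform import Rotation as Rn
def ori(psi,e):  # approach yaw (deg), elevation of tool axis below horizontal (deg); camera on the near/under side
    c,s=np.cos(np.radians(psi)),np.sin(np.radians(psi)); ce,se=np.cos(np.radians(e)),np.sin(np.radians(e))
    z=np.array([c*ce,s*ce,-se]); x=np.array([-c*se,-s*se,-ce]); return np.c_[x,np.cross(z,x),z]
def cur():
    o=bot.get_obs(); return np.array(o["tool_pos"]),Rn.from_euler("xyz",o["tcp_rot"]).as_matrix()
def gp(x,y,z,psi,e):  # TCP pose for a grasp point
    R=ori(psi,e); return np.array([x,y,z])+R[:,2]*bot.tcp_to_grasp,R
def plan(*poses,start=None):
    p,R=start or cur()
    for q,S in poses:
        t=R.T@(np.array(q)-p)/100; w=Rn.from_matrix(R.T@S).as_rotvec()
        print("shift",np.round(t,3),"turn",np.round(w/np.pi,4),"rows>=",round(max(np.linalg.norm(t)*100/41.7,np.degrees(np.linalg.norm(w))/7.16),1))
        p,R=np.array(q),S
E
python3 - <<'E'
from h import *
p,R=cur(); print(R.round(2))
q=np.array([470,-125,330.]); S=ori(-14,60)
sl=Rn.from_matrix(R.T@S).as_rotvec(); print(sl)
plan(*[(p+(q-p)*k/5,R@Rn.from_rotvec(sl*k/5).as_matrix()) for k in range(1,6)])
E
```

```text
[[ 0.96  0.27  0.  ]
 [ 0.27 -0.96 -0.  ]
 [-0.    0.   -1.  ]]
[-0.68103069 -0.18181434 -2.54166203]
shift [ 0.835 -0.552 -0.207] turn [-0.0434 -0.0116 -0.1618] rows>= 4.2
shift [ 0.982 -0.045 -0.282] turn [-0.0434 -0.0116 -0.1618] rows>= 4.2
shift [ 0.859  0.474 -0.286] turn [-0.0434 -0.0116 -0.1618] rows>= 4.2
shift [ 0.502  0.863 -0.218] turn [-0.0434 -0.0116 -0.1618] rows>= 4.2
shift [ 0.007  1.018 -0.097] turn [-0.0434 -0.0116 -0.1618] rows>= 4.2
```

View pics/w.png

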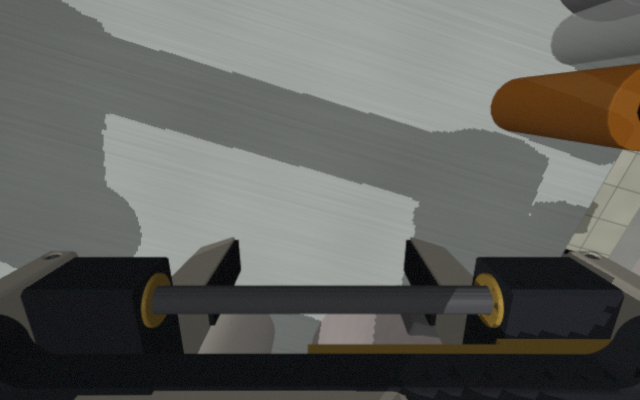

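The wrist view shows only the fingers and the bare counter. Next I move to the viewing pose.

```bash
python3 -m handwheel '0.835 -0.552 -0.207 -0.0434 -0.0116 -0.1618 1; 0.835 -0.552 -0.207 -0.0434 -0.0116 -0.1618 1; 0.835 -0.552 -0.207 -0.0434 -0.0116 -0.1618 1; 0.835 -0.552 -0.207 -0.0434 -0.0116 -0.1618 1; 0.835 -0.552 -0.207 -0.0434 -0.0116 -0.1618 1'
python3 -m handwheel '0.982 -0.045 -0.282 -0.0434 -0.0116 -0.1618 1; 0.982 -0.045 -0.282 -0.0434 -0.0116 -0.1618 1; 0.982 -0.045 -0.282 -0.0434 -0.0116 -0.1618 1; 0.982 -0.045 -0.282 -0.0434 -0.0116 -0.1618 1; 0.982 -0.045 -0.282 -0.0434 -0.0116 -0.1618 1'
python3 - <<'E'
from h import *
print(bot.get_obs()["joint_positions"],bot.get_obs()["time"]); q=np.array([470,-125,330.]); S=ori(-14,60); p,R=cur()
sl=Rn.from_matrix(R.T@S).as_rotvec()
plan(*[(p+(q-p)*k/3,R@Rn.from_rotvec(sl*k/3).as_matrix()) for k in range(1,4)])
E
```

```text
time: 1.77
tool_pos: [210.0, -427.4, 248.1]
tcp_rot: [3.018, 0.07, 0.791]
contact_force: [0.4, 0.5, 0.7]
grip_width: 91.6
finger_force: 0.0
time: 2.18
tool_pos: [275.0, -351.4, 268.6]
tcp_rot: [2.945, 0.19, 1.291]
contact_force: [-0.2, 0.4, -0.5]
grip_width: 91.6
finger_force: 0.0
[-1.08865978  0.00655448  1.85736833  0.01619919  1.00545139 -0.83469678] 2.1833
shift [ 0.85   0.481 -0.283] turn [-0.0431 -0.0115 -0.1609] rows>= 4.2
shift [ 0.493  0.863 -0.215] turn [-0.0431 -0.0115 -0.1609] rows>= 4.2
shift [ 0.002  1.012 -0.094] turn [-0.0431 -0.0115 -0.1609] rows>= 4.2
```

```bash
python3 -m handwheel '0.85 0.481 -0.283 -0.0431 -0.0115 -0.161 1; 0.85 0.481 -0.283 -0.0431 -0.0115 -0.161 1; 0.85 0.481 -0.283 -0.0431 -0.0115 -0.161 1; 0.85 0.481 -0.283 -0.0431 -0.0115 -0.161 1; 0.85 0.481 -0.283 -0.0431 -0.0115 -0.161 1' | head -1
python3 -m handwheel '0.493 0.863 -0.215 -0.0431 -0.0115 -0.161 1; 0.493 0.863 -0.215 -0.0431 -0.0115 -0.161 1; 0.493 0.863 -0.215 -0.0431 -0.0115 -0.161 1; 0.493 0.863 -0.215 -0.0431 -0.0115 -0.161 1; 0.493 0.863 -0.215 -0.0431 -0.0115 -0.161 1' | head -1
python3 -m handwheel '0.002 1.012 -0.094 -0.0431 -0.0115 -0.161 1; 0.002 1 -0.094 -0.0431 -0.0115 -0.161 1' | head -1
python3 -m handwheel '0.002 0.99 -0.094 -0.0431 -0.0115 -0.161 1; 0.002 0.99 -0.094 -0.0431 -0.0115 -0.161 1; 0.002 0.99 -0.094 -0.0431 -0.0115 -0.161 1; 0.002 0.99 -0.094 -0.0431 -0.0115 -0.161 1; 0.002 0.99 -0.094 -0.0431 -0.0115 -0.161 1'
python3 - <<'E'
from h import *
print(bot.get_obs()["joint_positions"])
p=viewer.capture("wrist"); save(p,"w2.png"); print(p["T"])
S=ori(-14,60); plan((np.array([470,-125,330.]),S))
E
```

```text
time: 2.6
time: 3.02
time: 3.43
tool_pos: [470.2, -128.8, 329.9]
tcp_rot: [-3.141, 0.524, 2.899]
contact_force: [0.3, -0.6, -1.0]
grip_width: 91.8
finger_force: 0.0
[-0.51339899 -0.08484206  1.8583468   0.17531689  0.8678012  -1.92042798]
[[ 2.40750388e-01  6.55371779e-01  7.15909968e-01  3.24512128e+02]
 [ 9.70585799e-01 -1.61371053e-01 -1.78668938e-01 -9.32245851e+01]
 [-1.56743430e-03  7.37866665e-01 -6.74944685e-01  4.25932919e+02]
 [ 0.00000000e+00  0.00000000e+00  0.00000000e+00  1.00000000e+00]]
shift [ 0.007  0.044 -0.007] turn [-0.0003 -0.0002 -0.0008] rows>= 0.1out of range: row 1 has 1.012, outside -1 to 1
```

View pics/w2.png

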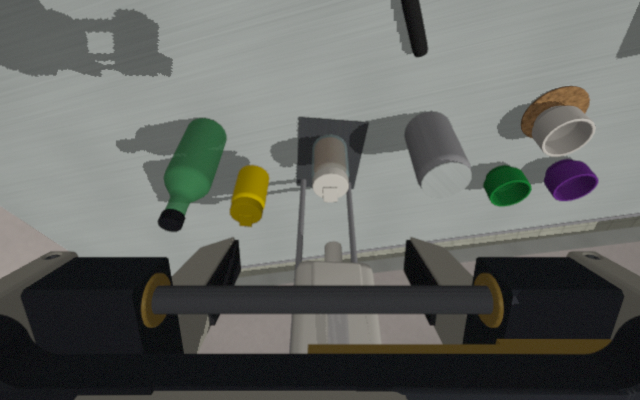

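The wrist view, with far at the bottom, shows everything that matters:
- **Station:** tray front corners at about (301,117) and (368,122), spout tip at (333,244), rods at (302,180) and (350,180).
- **Jar:** lid at (331,188).
- **White bowl:** on the cork coaster at (563,132). The green and purple bowls are at (507,186) and (571,180).

Next I fit the poses and make the enlarged crop.

```bash
cat > fit.py <<'E'
from h import *
from scipy.optimize import minimize
PR={"jar":[(2,29),(70,29),(76,27),(93,27)],"bowl":[(0,24),(16,33.5),(50,33.5)],"coaster":[(0,46),(4,46)],"bottle":[(0,31),(115,31),(190,13)],"canister":[(0,36),(120,36)]}
a=np.linspace(0,2*np.pi,60)
def sil(p,prof,x,y,z0):
    pts=np.vstack([np.c_[x+r*np.cos(a),y+r*np.sin(a),np.full(60,z0+h)] for h,r in prof])
    m=np.zeros((400,640),np.uint8); s=4
    h=cv2.convexHull(w2px(p,pts).astype(np.float32))
    cv2.fillConvexPoly(m,np.round(h*16).astype(np.int32),1,shift=4); return m>0
def fit(p,name,mask,x0,z0):
    def c(v):
        s=sil(p,PR[name],v[0],v[1],z0); return 1-(s&mask).sum()/max((s|mask).sum(),1)
    r=minimize(c,x0,method="Nelder-Mead",options=dict(initial_simplex=[x0,[x0[0]+12,x0[1]],[x0[0],x0[1]+12]],xatol=.1,fatol=1e-4)); return r.x,1-r.fun
E
python3 - <<'E'
from fit import *
np.set_printoptions(precision=1,suppress=True)
G={"jar":((645,-165),4),"bowl":((680,180),4),"coaster":((690,185),0),"bottle":((580,-330),0),"canister":((656,-9),0)}
for cam in("wrist","scene","side"):
  p=viewer.capture(cam)
  for n,(g,z0) in G.items():
    for r in viewer.cut_out(n,p):
      c=w2px(p,[g[0],g[1],z0+40 if n!="coaster" else 4])[0]
      if np.hypot(*(np.array(r["centre"])-c))<35:
        m=np.array(r["pixels"]); 
        if n=="bowl" or n=="coaster": 
          m=m.astype(np.uint8); hh=cv2.convexHull(cv2.findNonZero(m)); cv2.fillConvexPoly(m,hh,1); m=m>0
        x,s=fit(p,n,m,list(g),z0); print(cam,n,round(r["score"],2),x,round(s,3))
  if cam=="wrist":
    print("tray front",px2w(p,[[301,117],[368,122]],4),"spout",px2w(p,[333,244],200))
    f=p["frame"]; A=cv2.resize(f[100:265,270:400],None,fx=3,fy=3,interpolation=cv2.INTER_CUBIC);B=cv2.resize(f[70:235,480:610],None,fx=3,fy=3,interpolation=cv2.INTER_CUBIC)
    cv2.imwrite("pics/c.png",np.hstack([A,B])[:,:,::-1])
E
```

```text
wrist bowl 0.56 [677.  184.2] 0.95
wrist bowl 0.16 [632.3 160.2] 0.648
wrist coaster 0.97 [670.2 186.1] 0.761
wrist bottle 0.71 [ 575.  -349.3] 0.906
wrist canister 0.68 [653.3  -2. ] 0.932
tray front [[ 579.1 -191.2    4. ]
 [ 613.3  -92.1    4. ]] spout [[ 646.2 -160.3  200. ]]
scene jar 0.75 [ 648.9 -159.8] 0.923
scene bowl 0.88 [675.5 183. ] 0.887
scene coaster 0.89 [671.9 188.5] 0.645
scene coaster 0.18 [650.2 177.3] 0.721
scene bottle 0.97 [ 567.4 -348.5] 0.587
scene canister 0.72 [651.6  -3.4] 0.916
side jar 0.69 [ 683.3 -312.8] 0.695
side jar 0.61 [ 652.9 -164.3] 0.935
side bowl 0.75 [677.8 183.5] 0.898
side bowl 0.63 [784.6 133.1] 0.862
side coaster 0.83 [671.2 188. ] 0.801
side bottle 0.73 [ 578.1 -358. ] 0.8
side canister 0.93 [656.2  -7.2] 0.902
```

View pics/c.png

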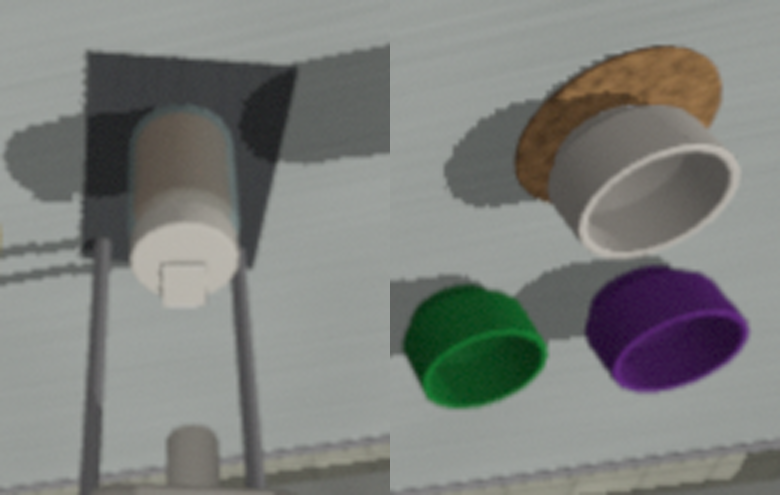

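The crop confirms the targets: the white-lidded glass jar on the dark tray, and the white bowl on the cork. The station is at about (648,-160) with yaw about -19°, and the jar is at about (650,-161). Next I approach the jar.

Run:
```python
from h import *
f=-17
plan(gp(505,-117,240,f,60),gp(515,-120,150,f,60),gp(525,-123,66,f,60),gp(590,-142.5,66,f,60),gp(650,-161,66,f,60))
```

```text
shift [0.181 0.207 1.119] turn [ 0.0076 -0.0002  0.012 ] rows>= 2.8
shift [0.36  0.001 0.832] turn [0. 0. 0.] rows>= 2.2
shift [0.33  0.001 0.78 ] turn [0. 0. 0.] rows>= 2.0
shift [-0.588  0.004  0.339] turn [0. 0. 0.] rows>= 1.6
shift [-0.544 -0.001  0.314] turn [0. 0. 0.] rows>= 1.5
```

```bash
python3 -m handwheel '0.18 0.207 0.99 0.0076 0 0.012 1; 0.18 0.207 0.99 0.0076 0 0.012 1; 0.18 0.207 0.99 0.0076 0 0.012 1; 0.18 0.207 0.99 0.0076 0 0.012 1' | head -1
python3 -m handwheel '0.36 0 0.96 0 0 0 1; 0.36 0 0.96 0 0 0 1; 0.36 0 0.96 0 0 0 1; 0.36 0 0.96 0 0 0 1' | head -1
python3 -m handwheel '0.17 0 0.39 0 0 0 1; 0.33 0 0.78 0 0 0 1; 0.33 0 0.78 0 0 0 1; 0.33 0 0.78 0 0 0 1'
python3 - <<'E'
from h import *
print(bot.get_obs()["joint_positions"])
p=viewer.capture("wrist"); save(p,"w3.png")
print(w2px(p,[[648,-160,200],[650,-161,97],[650,-161,4]]))
plan(gp(590,-142.5,66,-17,60),gp(650,-161,66,-17,60))
E
```

```text
time: 4.72
time: 5.05
time: 5.38
tool_pos: [548.7, -136.1, 92.3]
tcp_rot: [3.126, 0.464, 2.845]
contact_force: [-0.3, 0.3, -0.4]
grip_width: 91.9
finger_force: 0.0
[-0.41875586  0.39766915  2.00943424  0.2537054   0.28382486 -1.92435185]
[[335.81609192 533.07456095]
 [329.25071304 339.1186009 ]
 [326.44712314 243.94941183]]
shift [-0.275  0.047  0.608] turn [ 0.0052 -0.0194 -0.0001] rows>= 1.6
shift [-0.544 -0.001  0.314] turn [0. 0. 0.] rows>= 1.5
```

View pics/w3.png

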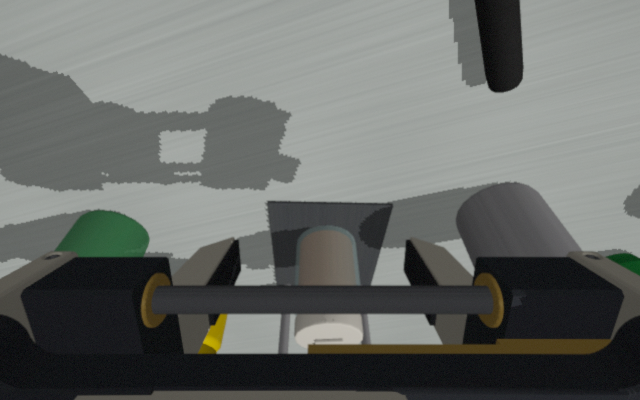

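The jar stands between the fingers at about (329,330). Joint 5 is at its lower limit here, so the tool stopped about 3° steep and high. Farther out the limit should ease, so I'll advance in steps.

```bash
python3 -m handwheel '-0.14 0.024 0.3 0.0026 -0.01 0 1; -0.275 0.047 0.608 0.0052 -0.0194 0 1; -0.275 0.047 0.608 0.0052 -0.0194 0 1; -0.275 0.047 0.608 0.0052 -0.0194 0 1'
python3 - <<'E'
from h import *
print(bot.get_obs()["joint_positions"])
p,R=cur(); print("grasp",p-R[:,2]*19, "e",np.degrees(np.arcsin(-R[2,2])))
plan(gp(590,-142.5,66,-17,60),gp(650,-161,66,-17,60))
E
```

```text
time: 5.77
tool_pos: [610.3, -149.5, 72.5]
tcp_rot: [3.134, 0.478, 2.846]
contact_force: [0.2, -0.2, -0.5]
grip_width: 91.8
finger_force: 0.0
[-0.38764982  0.51589741  1.87048253  0.17951319  0.28380486 -1.82498363]
grasp [ 601.91633001 -147.09412248   89.41083729] e 62.603763634650726
shift [0.212 0.007 0.147] turn [ 0.0026 -0.0145  0.0002] rows>= 0.6
shift [-0.544 -0.001  0.314] turn [0. 0. 0.] rows>= 1.5
```

Run:
```python
from h import *
plan(gp(628,-154,68,-17,62),gp(650,-161,66,-17,62))
```

```text
shift [-0.143  0.006  0.312] turn [ 0.0026 -0.0034  0.0003] rows>= 0.8
shift [-0.194 -0.003  0.126] turn [0. 0. 0.] rows>= 0.6
```

```bash
python3 -m handwheel '-0.07 0.003 0.156 0.0013 -0.0017 0 1; -0.143 0.006 0.312 0.0026 -0.0034 0 1; -0.143 0.006 0.312 0.0026 -0.0034 0 1; -0.143 0.006 0.312 0.0026 -0.0034 0 1' |head -2
python3 - <<'E'
from h import *
print(bot.get_obs()["joint_positions"])
p,R=cur(); print("grasp",p-R[:,2]*19, "e",np.degrees(np.arcsin(-R[2,2])))
plan(gp(650,-161,66,-17,62))
v=viewer.capture("side"); cv2.imwrite("pics/j1.png",cv2.resize(v["frame"][60:240,250:400],None,fx=4,fy=4)[:600,:,::-1])
E
```

```text
time: 6.1
tool_pos: [637.7, -157.2, 56.0]
[-0.37702899  0.58099752  1.802795    0.1374293   0.28360145 -1.77460303]
grasp [ 629.35493878 -154.70427534   72.81971671] e 62.60375831748182
shift [-0.162 -0.     0.158] turn [ 0.0005 -0.0034  0.0001] rows>= 0.5
```

View pics/j1.png

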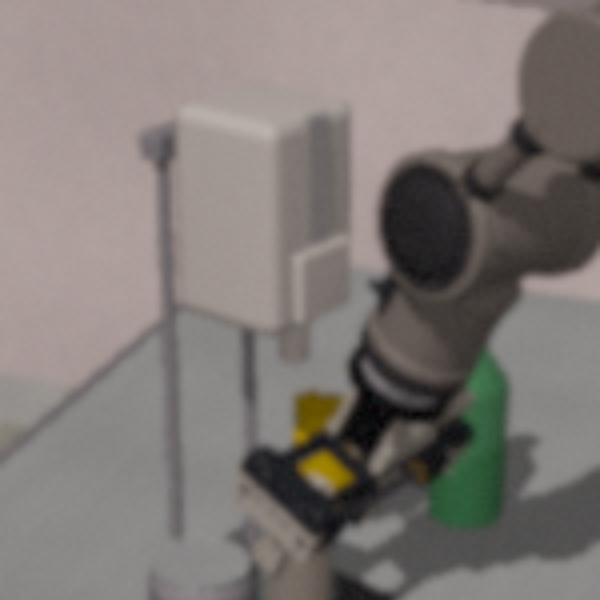

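The fingers are at the jar, and the wrist is clear of the spout and paddle, with the wrist housing at (430,220) in the crop. I go the last 20 mm and close.

```bash
python3 -m handwheel '-0.05 0 0.05 0 0 0 1; -0.11 0 0.11 0 -0.002 0 1; -0.165 0 0.158 0 -0.003 0 1; -0.165 0 0.158 0 -0.003 0 1; -0.165 0 0.158 0 -0.003 0 1'
python3 - <<'E'
from h import *
p,R=cur(); print("grasp",p-R[:,2]*19, "e",np.degrees(np.arcsin(-R[2,2])),bot.get_obs()["joint_positions"][4])
E
python3 -m handwheel '0 0 0 0 0 0 -0.3; 0 0 0 0 0 0 -1; 0 0 0 0 0 0 -1; 0 0 0 0 0 0 -1; 0 0 0 0 0 0 -1; 0 0 0 0 0 0 -1; 0 0 0 0 0 0 -1; 0 0 0 0 0 0 -1'
```

```text
time: 6.57
tool_pos: [659.6, -164.0, 48.5]
tcp_rot: [3.14, 0.487, 2.845]
contact_force: [0.5, 0.1, 0.3]
grip_width: 91.4
finger_force: 0.0
grasp [ 651.0491506  -161.4401247    65.25210509] e 62.08187313904648 0.28611893721698106
time: 7.23
tool_pos: [659.4, -164.0, 48.8]
tcp_rot: [3.141, 0.488, 2.845]
contact_force: [-0.3, -0.6, 0.0]
grip_width: 57.4
finger_force: 30.0
```

Jar gripped (57 mm, 30 N). Joint 5 sits at its limit, so I fit a quick kinematic model to the recorded samples. It lets me check the parking spot and the carry poses before I use them.

```bash
cat > kin.py <<'E'
from h import *
from scipy.optimize import least_squares
E=lambda s,a:Rn.from_euler(s,a).as_matrix()
S=[([-1.439,.342,1.524,0,1.275,-.146],(144,-504.9,226.7)),([-1.08866,.00655,1.85737,.0162,1.00545,-.8347],(275,-351.4,268.6)),([-.5134,-.0848,1.8583,.1753,.8678,-1.9204],(470.2,-128.8,329.9)),([-.41876,.39767,2.00943,.2537,.28382,-1.92435],(548.7,-136.1,92.3)),([-.38765,.5159,1.87048,.1795,.2838,-1.82498],(610.3,-149.5,72.5)),([-.37703,.581,1.8028,.1374,.2836,-1.7746],(637.7,-157.2,56))]
def fk(k,q):
    h,a,L1,L2,a3,L3,o=k
    R=E("z",q[0]+o); p=R@[a,0,h]; R=R@E("y",q[1]); p=p+R@[0,0,L1]; R=R@E("y",q[2]); p=p+R@[a3,0,L2]
    R=R@E("z",q[3])@E("y",q[4])@E("z",q[5]); return p+R@[0,0,L3],R
r=least_squares(lambda k:np.concatenate([fk(k,q)[0]-p for q,p in S]+[[.02*(k[4])],[.02*k[1]]]),[210,0,400,400,0,240,.146]); k=r.x
lo=np.array([-2.53,-.77,.04,-1,.285,-3.11]);hi=np.array([2.53,2.02,2.7,4.14,2.66,3.11])
C=fk(k,S[5][0])[1].T@Rn.from_euler("xyz",[3.134,.478,2.846]).as_matrix() # coarse
Q=Rn.from_matrix(C).as_rotvec(); yo=round(Q[2]/(np.pi/2))*np.pi/2; F=E("z",yo)
def ik(pose,q0):
    def c(q):
        p,R=fk(k,q); return np.r_[(p-pose[0])/10,Rn.from_matrix((R@F).T@pose[1]).as_rotvec()*20]
    s=least_squares(c,np.clip(q0,lo+1e-6,hi-1e-6),bounds=(lo,hi)); return s.x,np.linalg.norm(s.fun[:3])*10,np.degrees(np.linalg.norm(s.fun[3:])/20)
E
python3 - <<'E'
from kin import *
np.set_printoptions(precision=2,suppress=True)
print(k,np.abs(r.fun).max(),yo,Q); q=bot.get_obs()["joint_positions"]
p,R=cur(); print(fk(k,q)[0]-p)
e=62
for a in [(651,-161.4,80,-17),(610,-149,85,-17),(570,-137,100,-17),(540,-128,130,-17),(530,-110,180,-17),(540,0,190,-20),(555,85,120,-20),(555,85,62,-20),(555,85,62,-30),(555,85,62,40),(676,184,37,0),(676,184,37,12),(676,184,37,25),(648,-160,37,-17),(648,-160,37,-30)]:
    s=ik(gp(*a,e),q); print(a,s[0],round(s[1],1),round(s[2],2))
E
```

```text
[242.46   1.28 507.07 384.29  52.42 332.44   0.14] 12.551051167403045 1.5707963267948966 [0.04 0.04 1.69]
[ 5.48 15.14  0.09]
(651, -161.4, 80, -17) [-0.36  0.59  1.75 -0.11  0.31 -1.41] 0.0 0.0
(610, -149, 85, -17) [-0.36  0.53  1.85 -0.13  0.29 -1.38] 0.7 0.68
(570, -137, 100, -17) [-0.35  0.45  1.94 -0.15  0.29 -1.36] 1.4 1.19
(540, -128, 130, -17) [-0.35  0.35  2.01 -0.14  0.29 -1.36] 0.0 0.0
(530, -110, 180, -17) [-0.31  0.24  1.99 -0.14  0.43 -1.33] 0.0 0.0
(540, 0, 190, -20) [-0.01  0.24  1.95 -0.43  0.54 -0.77] 0.0 0.0
(555, 85, 120, -20) [ 0.18  0.41  1.95 -0.68  0.48 -0.35] 0.0 0.0
(555, 85, 62, -20) [ 0.18  0.53  1.99 -0.93  0.37 -0.07] 0.0 0.0
(555, 85, 62, -30) [ 0.22  0.55  1.94 -0.88  0.49  0.07] 0.0 0.0
(555, 85, 62, 40) [-0.16  0.53  1.98  0.92  0.4  -3.11] 0.0 0.0
(676, 184, 37, 0) [ 0.2   0.71  1.67 -0.49  0.34 -0.81] 0.0 0.0
(676, 184, 37, 12) [ 0.15  0.7   1.68 -0.12  0.29 -1.39] 0.5 0.46
(676, 184, 37, 25) [ 0.09  0.7   1.68  0.35  0.3  -2.1 ] 0.0 0.0
(648, -160, 37, -17) [-0.36  0.66  1.74 -0.13  0.29 -1.38] 2.2 2.09
(648, -160, 37, -30) [-0.3   0.67  1.76 -0.6   0.3  -0.67] 0.0 0.0
```

```bash
sed -i 's/h,a,L1,L2,a3,L3,o=k/h,a,L1,L2,a3,L3,o,d=k/; s/R@\[a,0,h\]/R@[a,d,h]/; s/\[210,0,400,400,0,240,.146\]/[210,0,400,400,0,240,0,70]/; s/\[\[.02\*(k\[4\])\],/[[.02*k[4]],/' kin.py
python3 - <<'E'
from kin import *
np.set_printoptions(precision=2,suppress=True)
print(k,np.abs(r.fun).max(),yo,Q); q=bot.get_obs()["joint_positions"]
p,R=cur(); print(fk(k,q)[0]-p,np.degrees(Rn.from_matrix((fk(k,q)[1]@F).T@R).as_rotvec()))
e=62
for a in [(651,-161.4,80,-17),(610,-149,85,-17),(570,-137,100,-17),(540,-128,130,-17),(530,-110,180,-17),(540,0,190,-8),(555,85,120,0),(555,85,62,0),(555,85,62,-10),(555,85,62,30),(676,184,37,0),(676,184,37,12),(676,184,37,25),(648,-160,37,-17),(648,-160,37,-10),(648,-160,37,0)]:
    s=ik(gp(*a,e),q); print(a,s[0],round(s[1],1),round(s[2],2))
E
```

```text
[222.77   0.05 505.63 379.41  45.93 317.98   0.    76.31] 0.9185284497167251 1.5707963267948966 [-0.01 -0.01  1.57]
[-0.05  0.05  0.04] [ 0.01 -0.    0.01]
(651, -161.4, 80, -17) [-0.37  0.6   1.74  0.12  0.32 -1.75] 0.0 0.0
(610, -149, 85, -17) [-0.38  0.53  1.85  0.14  0.29 -1.78] 0.7 0.6
(570, -137, 100, -17) [-0.39  0.45  1.94  0.16  0.29 -1.81] 1.3 1.14
(540, -128, 130, -17) [-0.4   0.35  2.01  0.16  0.29 -1.81] 0.0 0.0
(530, -110, 180, -17) [-0.36  0.25  1.99  0.08  0.42 -1.7 ] 0.0 0.0
(540, 0, 190, -8) [-0.14  0.23  1.97  0.    0.45 -1.58] 0.0 0.0
(555, 85, 120, 0) [ 0.02  0.38  1.99 -0.04  0.29 -1.52] 0.6 0.5
(555, 85, 62, 0) [ 0.03  0.5   1.96 -0.08  0.29 -1.46] 6.2 5.15
(555, 85, 62, -10) [ 0.1   0.51  1.97 -0.59  0.29 -0.75] 3.9 3.44
(555, 85, 62, 30) [-0.14  0.51  2.02  0.96  0.36 -3.11] 0.0 0.0
(676, 184, 37, 0) [ 0.2   0.71  1.66 -0.31  0.3  -1.1 ] 0.0 0.0
(676, 184, 37, 12) [ 0.14  0.7   1.67  0.11  0.29 -1.74] 0.4 0.36
(676, 184, 37, 25) [ 0.09  0.71  1.67  0.5   0.34 -2.36] 0.0 0.0
(648, -160, 37, -17) [-0.37  0.67  1.74  0.14  0.29 -1.77] 2.2 2.02
(648, -160, 37, -10) [-0.41  0.67  1.76  0.42  0.29 -2.18] 1.2 1.15
(648, -160, 37, 0) [-0.45  0.67  1.76  0.68  0.33 -2.62] 0.0 0.0
```

```bash
cat >> kin.py <<'E'
def chk(*W):
    q=bot.get_obs()["joint_positions"]
    for a in W:
        s=ik(gp(*a),q); q=s[0]; print(a,s[0].round(2),round(s[1],1),round(s[2],2))
    plan(*[gp(*a) for a in W])
E
python3 - <<'E'
from kin import *
e=62.1
chk((651,-161.4,80,-17,e),(600,-146,93,-17,e),(545,-130,125,-17,e),(530,-80,180,-12,e),(535,-10,190,0,e),(550,65,180,15,e),(555,75,110,22,e),(555,75,63,22,e))
E
```

```text
(651, -161.4, 80, -17, 62.1) [-0.37  0.6   1.74  0.11  0.32 -1.75] 0.0 0.0
(600, -146, 93, -17, 62.1) [-0.38  0.51  1.87  0.14  0.29 -1.79] 0.4 0.36
(545, -130, 125, -17, 62.1) [-0.4   0.37  2.    0.16  0.29 -1.82] 0.0 0.0
(530, -80, 180, -12, 62.1) [-0.32  0.24  2.    0.13  0.43 -1.79] 0.0 0.0
(535, -10, 190, 0, 62.1) [-0.22  0.22  1.99  0.23  0.47 -1.97] 0.0 0.0
(550, 65, 180, 15, 62.1) [-0.12  0.27  1.95  0.37  0.49 -2.24] 0.0 0.0
(555, 75, 110, 22, 62.1) [-0.13  0.41  2.    0.67  0.38 -2.67] 0.0 0.0
(555, 75, 63, 22, 62.1) [-0.13  0.5   2.04  0.95  0.29 -2.97] 0.0 0.02
shift [-0.068 -0.    -0.129] turn [0.0004 0.0002 0.0001] rows>= 0.3
shift [ 0.41  -0.002 -0.364] turn [0. 0. 0.] rows>= 1.3
shift [ 0.356 -0.008 -0.551] turn [0. 0. 0.] rows>= 1.6
shift [-0.001  0.442 -0.622] turn [-0.013   0.     -0.0245] rows>= 1.8
shift [ 0.04   0.713 -0.134] turn [-0.0312  0.     -0.0589] rows>= 1.7
shift [-0.083  0.773  0.157] turn [-0.039   0.     -0.0736] rows>= 2.1
shift [0.263 0.094 0.653] turn [-0.0182  0.     -0.0344] rows>= 1.7
shift [0.22  0.    0.415] turn [0. 0. 0.] rows>= 1.1
```

```bash
python3 -m handwheel '-0.02 0 -0.04 0 0 0 -1; -0.045 0 -0.085 0 0 0 -1; -0.068 0 -0.129 0 0 0 -1; -0.068 0 -0.129 0 0 0 -1'
python3 -m handwheel '0.1 0 -0.09 0 0 0 -1; 0.2 0 -0.18 0 0 0 -1; 0.3 0 -0.27 0 0 0 -1; 0.41 0 -0.364 0 0 0 -1; 0.41 0 -0.364 0 0 0 -1' | head -2
python3 -m handwheel '0.12 0 -0.18 0 0 0 -1; 0.24 0 -0.37 0 0 0 -1; 0.356 -0.008 -0.551 0 0 0 -1; 0.356 -0.008 -0.551 0 0 0 -1'
python3 -m handwheel '0 0.15 -0.2 -0.004 0 -0.008 -1; 0 0.3 -0.41 -0.009 0 -0.016 -1; 0 0.442 -0.622 -0.013 0 -0.0245 -1; 0 0.442 -0.622 -0.013 0 -0.0245 -1'|head -2
python3 -m handwheel '0.013 0.24 -0.045 -0.0104 0 -0.0196 -1; 0.027 0.475 -0.09 -0.02 0 -0.039 -1; 0.04 0.713 -0.134 -0.0312 0 -0.0589 -1; 0.04 0.713 -0.134 -0.0312 0 -0.0589 -1'|head -2
python3 -m handwheel '-0.02 0.19 0.04 -0.01 0 -0.018 -1; -0.04 0.39 0.08 -0.02 0 -0.037 -1; -0.06 0.58 0.12 -0.03 0 -0.055 -1; -0.083 0.773 0.157 -0.039 0 -0.0736 -1; -0.083 0.773 0.157 -0.039 0 -0.0736 -1'
python3 - <<'E'
from kin import *
chk((555,75,110,22,62.1),(555,75,66,22,62.1))
p=viewer.capture("scene"); save(p,"s2.png")
E
```

```text
time: 7.57
tool_pos: [659.8, -164.1, 64.5]
tcp_rot: [3.141, 0.489, 2.845]
contact_force: [-0.1, 0.2, -4.0]
grip_width: 57.4
finger_force: 30.0
time: 7.98
tool_pos: [607.2, -147.8, 78.1]
time: 8.32
tool_pos: [552.4, -132.1, 111.2]
tcp_rot: [3.14, 0.484, 2.845]
contact_force: [0.9, 1.2, -4.6]
grip_width: 57.4
finger_force: 30.0
time: 8.65
tool_pos: [541.0, -81.1, 168.9]
time: 8.98
tool_pos: [545.5, -8.6, 175.6]
time: 9.4
tool_pos: [560.1, 68.0, 164.5]
tcp_rot: [3.138, 0.485, -2.878]
contact_force: [-0.6, -1.1, -3.9]
grip_width: 57.3
finger_force: 30.0
(555, 75, 110, 22, 62.1) [-0.13  0.41  2.    0.67  0.38 -2.67] 0.0 0.0
(555, 75, 66, 22, 62.1) [-0.13  0.49  2.04  0.93  0.29 -2.94] 0.0 0.0
shift [0.282 0.09  0.656] turn [-0.0168 -0.0006 -0.0338] rows>= 1.7
shift [0.206 0.    0.389] turn [0. 0. 0.] rows>= 1.1
```

View pics/s2.png

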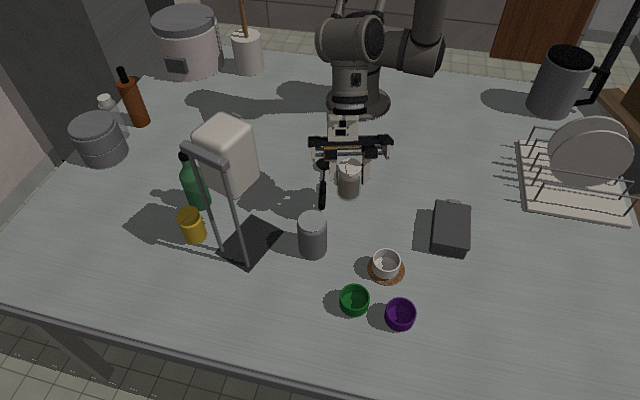

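The jar is held upright at (348,180), the tray is empty, and the bystanders haven't moved. Next I lower it onto the free counter.

```bash
python3 -m handwheel '0.07 0.02 0.16 -0.004 0 -0.008 -1; 0.14 0.045 0.33 -0.008 0 -0.017 -1; 0.21 0.07 0.49 -0.013 0 -0.025 -1; 0.282 0.09 0.656 -0.0168 0 -0.0338 -1; 0.282 0.09 0.656 -0.0168 0 -0.0338 -1' | head -2
python3 -m handwheel '0.05 0 0.1 0 0 0 -1; 0.1 0 0.2 0 0 0 -1; 0.15 0 0.29 0 0 0 -1; 0.19 0 0.36 0 0 0 -1; 0.206 0 0.389 0 0 0 -1; 0.206 0 0.389 0 0 0 -1'
python3 - <<'E'
from kin import *
p,R=cur(); print(p-R[:,2]*19)
chk((555,75,63,22,62.1),(555,75,61,22,62.1))
E
```

```text
time: 9.87
tool_pos: [561.0, 76.2, 90.8]
time: 10.37
tool_pos: [562.7, 76.3, 50.3]
tcp_rot: [-3.142, 0.485, -2.763]
contact_force: [-0.4, -0.6, -3.5]
grip_width: 57.3
finger_force: 30.0
[554.42812752  73.01456961  67.06950961]
(555, 75, 63, 22, 62.1) [-0.13  0.5   2.04  0.95  0.29 -2.97] 0.0 0.02
(555, 75, 61, 22, 62.1) [-0.13  0.5   2.04  0.96  0.29 -2.98] 0.1 0.14
shift [0.007 0.017 0.04 ] turn [-0.0009 -0.0005 -0.0016] rows>= 0.1
shift [0.009 0.    0.018] turn [0. 0. 0.] rows>= 0.0
```

```bash
python3 -m handwheel '0.005 0 0.009 0 0 0 -1; 0.009 0 0.018 0 0 0 -1; 0.014 0 0.027 0 0 0 -1; 0.019 0 0.035 0 0 0 -1; 0.021 0 0.04 0 0 0 -1; 0.021 0 0.04 0 0 0 -1'
python3 -m handwheel '0.003 0 0.005 0 0 0 -1; 0.006 0 0.011 0 0 0 -1; 0.006 0 0.011 0 0 0 -1'
```

```text
time: 10.87
tool_pos: [562.4, 77.1, 45.9]
tcp_rot: [-3.141, 0.486, -2.761]
contact_force: [-0.5, 0.5, -5.0]
grip_width: 57.1
finger_force: 30.0
time: 11.12
tool_pos: [562.5, 76.9, 44.9]
tcp_rot: [3.141, 0.485, -2.761]
contact_force: [0.0, 0.7, -4.2]
grip_width: 57.1
finger_force: 30.0
```

```bash
python3 -m handwheel '0.003 0 0.006 0 0 0 -1; 0.006 0 0.012 0 0 0 -1; 0.006 0 0.012 0 0 0 -1; 0.006 0 0.012 0 0 0 -1'
python3 - <<'E'
from h import *
p,R=cur(); print(p-R[:,2]*19, bot.get_obs()["contact_force"], bot.get_obs()["moment"],R[2])
E
```

```text
time: 11.45
tool_pos: [562.8, 77.0, 44.9]
tcp_rot: [3.14, 0.487, -2.76]
contact_force: [-5.4, -0.3, 6.2]
grip_width: 57.6
finger_force: 30.0
[554.56639854  73.63327508  61.66396521] [-5.41591422 -0.30519039  6.22904288] [0.19239943 0.46571556 0.14028914] [-0.46759519  0.00116973 -0.88394195]
```

```bash
python3 -m handwheel '0 0 0 0 0 0 0; 0 0 0 0 0 0 1; 0 0 0 0 0 0 1; 0 0 0 0 0 0 1; 0 0 0 0 0 0 1' | tail -2
python3 -m handwheel '0 0 -0.1 0 0 0 1; 0 0 -0.3 0 0 0 1; 0 0 -0.6 0 0 0 1; 0 0 -0.95 0 0 0 1; 0 0 -0.95 0 0 0 1' | head -2
python3 - <<'E'
from kin import *
e=64
chk((495,70,200,15,e),(535,130,215,5,e),(610,182,200,0,e),(672,183.5,130,0,e),(677,183.5,80,0,e),(677,183.5,42,0,e))
E
```

```text
grip_width: 79.3
finger_force: 0.0
time: 12.28
tool_pos: [522.0, 59.3, 132.7]
(495, 70, 200, 15, 64) [-0.11  0.15  2.02  0.3   0.56 -2.17] 0.0 0.0
(535, 130, 215, 5, 64) [ 0.1   0.22  1.88 -0.01  0.58 -1.55] 0.0 0.0
(610, 182, 200, 0, 64) [ 0.21  0.39  1.67 -0.16  0.64 -1.25] 0.0 0.0
(672, 183.5, 130, 0, 64) [ 0.19  0.58  1.58 -0.16  0.54 -1.26] 0.0 0.0
(677, 183.5, 80, 0, 64) [ 0.19  0.65  1.61 -0.2   0.44 -1.22] 0.0 0.0
(677, 183.5, 42, 0, 64) [ 0.19  0.71  1.63 -0.23  0.37 -1.18] 0.0 0.0
shift [-0.124  0.189 -0.506] turn [0.0165 0.0117 0.0343] rows>= 1.3
shift [-0.551  0.462  0.102] turn [0.0244 0.     0.0499] rows>= 1.7
shift [-0.646  0.445  0.482] turn [0.0122 0.     0.025 ] rows>= 2.2
shift [-0.25   0.015  0.901] turn [0. 0. 0.] rows>= 2.2
shift [0.174 0.    0.471] turn [0. 0. 0.] rows>= 1.2
shift [0.167 0.    0.342] turn [0. 0. 0.] rows>= 0.9
```

```bash
python3 -m handwheel '-0.124 0.189 -0.506 0.0165 0.0117 0.0343 1; -0.124 0.189 -0.506 0.0165 0.0117 0.0343 1; -0.124 0.189 -0.506 0.0165 0.0117 0.0343 1' | head -2
python3 -m handwheel '-0.551 0.462 0.102 0.0244 0 0.05 1; -0.551 0.462 0.102 0.0244 0 0.05 1; -0.551 0.462 0.102 0.0244 0 0.05 1' | head -2
python3 -m handwheel '-0.646 0.445 0.482 0.0122 0 0.025 1; -0.646 0.445 0.482 0.0122 0 0.025 1; -0.646 0.445 0.482 0.0122 0 0.025 1; -0.646 0.445 0.482 0.0122 0 0.025 1'
python3 - <<'E'
from fit import *
from kin import *
for cam,lst in(("wrist",["bowl"]),("scene",["jar","bowl"]),("side",["jar","bowl"])):
  p=viewer.capture(cam)
  for n in lst:
    g,z0=(((677,183.5),4) if n=="bowl" else ((555,74),0))
    for r in viewer.cut_out(n,p):
      c=w2px(p,[*g,z0+35])[0]
      if np.hypot(*(np.array(r["centre"])-c))<25:
        m=np.array(r["pixels"]).astype(np.uint8); cv2.fillConvexPoly(m,cv2.convexHull(cv2.findNonZero(m)),1)
        x,s=fit(p,n,m>0,list(g),z0); print(cam,n,round(r["score"],2),x,round(s,3))
e=64
chk((672,183.5,130,0,e),(677,183.5,80,0,e),(677,183.5,42,0,e))
E
```

```text
time: 12.53
tool_pos: [502.9, 72.9, 179.8]
time: 12.78
tool_pos: [537.2, 122.7, 190.9]
time: 13.12
tool_pos: [613.5, 178.1, 173.6]
tcp_rot: [3.139, 0.444, -3.12]
contact_force: [-0.7, -0.0, -0.6]
grip_width: 91.9
finger_force: 0.0
wrist bowl 0.65 [676.78201256 182.93068035] 0.979
scene jar 0.78 [553.21481323  72.32843018] 0.917
scene bowl 0.62 [675.50773621 185.39266968] 0.917
side jar 0.62 [555.02001429  72.31608415] 0.947
side bowl 0.58 [679.54992676 184.31646729] 0.96
(672, 183.5, 130, 0, 64) [ 0.19  0.58  1.58 -0.16  0.54 -1.26] 0.0 0.0
(677, 183.5, 80, 0, 64) [ 0.19  0.65  1.61 -0.2   0.44 -1.22] 0.0 0.0
(677, 183.5, 42, 0, 64) [ 0.19  0.71  1.63 -0.23  0.37 -1.18] 0.0 0.0
shift [-0.361  0.074  0.863] turn [ 0.0031 -0.0032  0.0051] rows>= 2.2
shift [0.174 0.    0.471] turn [0. 0. 0.] rows>= 1.2
shift [0.167 0.    0.342] turn [0. 0. 0.] rows>= 0.9
```

Bowl at about (677,183.5). The jar stands undisturbed at about (554,72.5). Next I descend over the bowl.

```bash
python3 -m handwheel '-0.18 0.037 0.43 0.0016 -0.0016 0.0025 1; -0.361 0.074 0.863 0.0031 -0.0032 0.0051 1; -0.361 0.074 0.863 0.0031 -0.0032 0.0051 1; -0.361 0.074 0.863 0.0031 -0.0032 0.0051 1; -0.361 0.074 0.863 0.0031 -0.0032 0.0051 1' | head -2
python3 -m handwheel '0.087 0 0.235 0 0 0 1; 0.174 0 0.471 0 0 0 1; 0.25 0 0.64 0 0 0 1; 0.34 0 0.813 0 0 0 1; 0.34 0 0.813 0 0 0 1; 0.34 0 0.813 0 0 0 1'
python3 - <<'E'
from h import *
p,R=cur(); print(p-R[:,2]*19,np.degrees(np.arcsin(-R[2,2])))
plan(gp(677,183.5,42,0,64))
E
```

```text
time: 13.93
tool_pos: [679.9, 183.7, 112.3]
time: 14.43
tool_pos: [685.0, 184.1, 25.8]
tcp_rot: [-3.141, 0.453, -3.14]
contact_force: [0.3, 0.5, -0.6]
grip_width: 91.9
finger_force: 0.0
[676.68708427 184.12353283  42.84345166] 64.02654224115324
shift [ 0.001 -0.006  0.007] turn [ 0.0001 -0.0001  0.0003] rows>= 0.0
```

```bash
python3 -m handwheel '0 0 0 0 0 0 -0.2; 0 0 0 0 0 0 -1; 0 0 0 0 0 0 -1; 0 0 0 0 0 0 -1; 0 0 0 0 0 0 -1; 0 0 0 0 0 0 -1; 0 0 0 0 0 0 -1' | tail -2
python3 -m handwheel '-0.03 0 -0.06 0 0 0 -1; -0.08 0 -0.16 0 0 0 -1; -0.15 0 -0.31 0 0 0 -1; -0.23 0 -0.48 0 0 0 -1; -0.31 0 -0.65 0 0 0 -1; -0.35 0 -0.72 0 0 0 -1; -0.35 0 -0.72 0 0 0 -1'
python3 - <<'E'
from fit import *
from kin import *
for cam in("wrist","scene","side"):
  p=viewer.capture(cam)
  for n in("coaster","bowl"):
   for r in viewer.cut_out(n,p):
    g,z0=((674,187),0) if n=="coaster" else ((677,183.5),84)
    c=w2px(p,[*g,z0+(4 if n=="coaster" else 25)])[0]
    if np.hypot(*(np.array(r["centre"])-c))<40:
        m=np.array(r["pixels"]).astype(np.uint8); cv2.fillConvexPoly(m,cv2.convexHull(cv2.findNonZero(m)),1)
        x,s=fit(p,n,m>0,list(g),z0); print(cam,n,round(r["score"],2),x,round(s,3))
  if cam!="side": save(p,"l_"+cam+".png")
e=64; p,R=cur(); print(p-R[:,2]*19)
chk((640,150,190,-3,e),(580,70,200,-8,e),(540,-20,200,-12,e),(530,-95,160,-15,e),(545,-125,100,-17,e),(600,-144,70,-17,e),(645,-158.5,54,-17,e),(648,-160,46,-17,e),(648,-160,42,-17,e))
E
```

```text
grip_width: 66.1
finger_force: 30.0
time: 15.6
tool_pos: [686.8, 184.5, 107.8]
tcp_rot: [3.141, 0.458, -3.141]
contact_force: [0.2, -0.3, -2.6]
grip_width: 65.6
finger_force: 30.0
wrist coaster 0.57 [669.95558608 186.45838243] 0.978
wrist bowl 0.61 [680.47269195 183.880741  ] 0.963
scene coaster 0.69 [671.08789062 186.73925781] 0.9
scene bowl 0.84 [677.63075169 182.9440053 ] 0.9
side coaster 0.8 [670.03196287 186.27927756] 0.954
side bowl 0.68 [724.62554932 218.45986938] 0.586
side bowl 0.59 [675.75488281 181.73925781] 0.243
[676.85209705 184.11821234 120.79749204]
(640, 150, 190, -3, 64) [ 0.15  0.44  1.63 -0.15  0.63 -1.26] 0.0 0.0
(580, 70, 200, -8, 64) [ 0.03  0.3   1.81 -0.13  0.58 -1.31] 0.0 0.0
(540, -20, 200, -12, 64) [-0.17  0.22  1.93 -0.03  0.54 -1.5 ] 0.0 0.0
(530, -95, 160, -15, 64) [-0.34  0.28  1.99  0.08  0.42 -1.72] 0.0 0.0
(545, -125, 100, -17, 64) [-0.38  0.42  1.99  0.14  0.29 -1.78] 0.5 0.45
(600, -144, 70, -17, 64) [-0.38  0.55  1.86  0.13  0.29 -1.76] 0.5 0.4
(645, -158.5, 54, -17, 64) [-0.37  0.64  1.75  0.11  0.31 -1.74] 0.0 0.0
(648, -160, 46, -17, 64) [-0.37  0.65  1.74  0.11  0.3  -1.75] 0.0 0.0
(648, -160, 42, -17, 64) [-0.37  0.66  1.74  0.12  0.29 -1.75] 0.0 0.0
shift [ 0.029 -0.345 -0.786] turn [ 0.0073 -0.0006  0.0153] rows>= 2.1
shift [ 0.457 -0.837 -0.334] turn [0.0122 0.     0.025 ] rows>= 2.4
shift [ 0.244 -0.953 -0.119] turn [0.0097 0.     0.02  ] rows>= 2.4
shift [ 0.123 -0.759  0.385] turn [0.0073 0.     0.015 ] rows>= 2.1
shift [ 0.063 -0.254  0.637] turn [0.0049 0.     0.01  ] rows>= 1.7
shift [-0.391 -0.021  0.525] turn [0. 0. 0.] rows>= 1.6
shift [-0.355 -0.007  0.351] turn [0. 0. 0.] rows>= 1.2
shift [ 0.005 -0.006  0.086] turn [0. 0. 0.] rows>= 0.2
shift [0.018 0.    0.036] turn [0. 0. 0.] rows>= 0.1
```

Bowl held. The coaster is at about (670.5,186.5). I refine the station pose from the empty tray's dark outline in the scene view.

Run:
```python
from kin import *
from scipy.optimize import minimize
p=viewer.capture("scene"); f=p["frame"].astype(int)
def poly(v,s=1):
    c,n=np.cos(v[2]),np.sin(v[2]); P=np.array([[-55,-55],[95,-55],[95,55],[-55,55]],float)
    return w2px(p,np.c_[v[0]+c*P[:,0]-n*P[:,1],v[1]+n*P[:,0]+c*P[:,1],np.full(4,4)])
roi=np.zeros((400,640),np.uint8); roi[205:275,205:292]=1
m=((f.sum(2)<240)&(roi>0)).astype(np.uint8); n,l,st,_=cv2.connectedComponentsWithStats(m); i=1+np.argmax(st[1:,4]); m=l==i; print(st[i])
g=f.sum(2)
def cost(v):
    a=np.zeros((400,640),np.uint8); cv2.fillConvexPoly(a,np.round(poly(v)*16).astype(np.int32),1,shift=4); a=a>0
    return 1-(a&m).sum()/(a|m).sum()
x0=[648,-160,-.33]
r=minimize(cost,x0,method="Nelder-Mead",options=dict(initial_simplex=[x0,[660,-160,-.33],[648,-148,-.33],[648,-160,-.25]],fatol=1e-4,xatol=.01)); print(r.x,1-r.fun,cost(x0))
o=p["frame"].copy(); cv2.polylines(o,[np.round(poly(x0)*16).astype(np.int32)],True,(255,0,0),1,cv2.LINE_AA,4)
cv2.polylines(o,[np.round(poly(r.x)*16).astype(np.int32)],True,(0,255,0),1,cv2.LINE_AA,4)
cv2.imwrite("pics/t.png",cv2.resize(o[150:290,170:330],None,fx=4,fy=4,interpolation=cv2.INTER_CUBIC)[:,:,::-1])
```

```text
[ 205  205   87   68 3378]
[ 6.50524515e+02 -1.57976431e+02 -3.63726701e-01] 0.5860679332181923 0.43065902578796567
```

View pics/t.png

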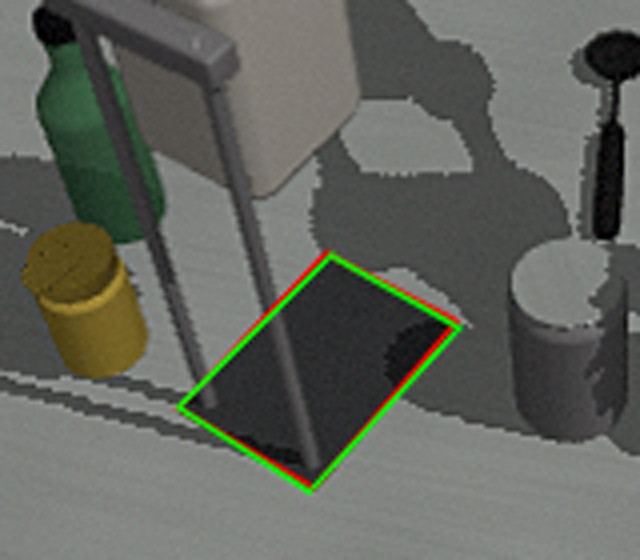

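The green outline, (650.5,-158.0) with yaw -20.8°, matches the tray. I take (650,-158.5) as the target and carry the bowl over.

```bash
python3 -m handwheel '0.01 -0.09 -0.2 0.002 0 0.004 -1; 0.015 -0.17 -0.4 0.004 0 0.008 -1; 0.02 -0.26 -0.6 0.006 0 0.012 -1; 0.029 -0.345 -0.786 0.0073 0 0.0153 -1; 0.029 -0.345 -0.786 0.0073 0 0.0153 -1' | head -2
python3 -m handwheel '0.11 -0.21 -0.08 0.003 0 0.006 -1; 0.23 -0.42 -0.17 0.006 0 0.012 -1; 0.34 -0.63 -0.25 0.009 0 0.019 -1; 0.457 -0.837 -0.334 0.0122 0 0.025 -1; 0.457 -0.837 -0.334 0.0122 0 0.025 -1' | head -2
python3 -m handwheel '0.06 -0.24 -0.03 0.0025 0 0.005 -1; 0.12 -0.48 -0.06 0.005 0 0.01 -1; 0.18 -0.72 -0.09 0.0075 0 0.015 -1; 0.244 -0.953 -0.119 0.0097 0 0.02 -1; 0.244 -0.953 -0.119 0.0097 0 0.02 -1' | head -2
python3 -m handwheel '0.03 -0.19 0.1 0.002 0 0.004 -1; 0.06 -0.38 0.19 0.004 0 0.008 -1; 0.09 -0.57 0.29 0.006 0 0.011 -1; 0.123 -0.759 0.385 0.0073 0 0.015 -1; 0.123 -0.759 0.385 0.0073 0 0.015 -1'
python3 - <<'E'
from kin import *
e=64; p,R=cur(); print(p-R[:,2]*19)
chk((545,-120.5,112,-17,e),(595,-139,78,-18,e),(650,-158.5,58,-18,e),(650,-158.5,47,-18,e),(650,-158.5,42.5,-18,e))
E
```

```text
time: 16.52
tool_pos: [649.0, 149.0, 177.9]
time: 16.93
tool_pos: [586.0, 66.8, 183.1]
time: 17.35
tool_pos: [547.2, -23.9, 183.1]
time: 17.77
tool_pos: [537.7, -98.7, 141.7]
tcp_rot: [3.141, 0.45, 2.877]
contact_force: [-0.6, -0.3, -3.0]
grip_width: 65.5
finger_force: 30.0
[529.68522038 -96.53945546 158.76130204]
(545, -120.5, 112, -17, 64) [-0.37  0.4   1.99  0.11  0.3  -1.75] 0.0 0.0
(595, -139, 78, -18, 64) [-0.37  0.53  1.88  0.08  0.29 -1.7 ] 0.2 0.13
(650, -158.5, 58, -18, 64) [-0.36  0.63  1.73  0.07  0.32 -1.68] 0.0 0.0
(650, -158.5, 47, -18, 64) [-0.36  0.65  1.74  0.07  0.3  -1.68] 0.0 0.0
(650, -158.5, 42.5, -18, 64) [-0.36  0.66  1.74  0.08  0.29 -1.69] 0.0 0.0
shift [ 0.013 -0.194  0.51 ] turn [ 0.0046 -0.0012  0.0093] rows>= 1.3
shift [-0.329 -0.032  0.539] turn [0.0024 0.     0.005 ] rows>= 1.5
shift [-0.437 -0.015  0.435] turn [0. 0. 0.] rows>= 1.5
shift [ 0.048 -0.     0.099] turn [0. 0. 0.] rows>= 0.3
shift [ 0.02 -0.    0.04] turn [0. 0. 0.] rows>= 0.1
```

```bash
python3 -m handwheel '0.004 -0.06 0.17 0.0015 0 0.003 -1; 0.009 -0.13 0.34 0.003 -0.001 0.006 -1; 0.013 -0.194 0.51 0.0046 -0.001 0.0093 -1; 0.013 -0.194 0.51 0.0046 -0.001 0.0093 -1' | head -2
python3 -m handwheel '-0.11 -0.01 0.18 0.001 0 0.002 -1; -0.22 -0.02 0.36 0.002 0 0.004 -1; -0.329 -0.032 0.539 0.0024 0 0.005 -1; -0.329 -0.032 0.539 0.0024 0 0.005 -1' | head -2
python3 -m handwheel '-0.11 -0.004 0.11 0 0 0 -1; -0.22 -0.008 0.22 0 0 0 -1; -0.33 -0.011 0.33 0 0 0 -1; -0.437 -0.015 0.435 0 0 0 -1; -0.437 -0.015 0.435 0 0 0 -1; -0.437 -0.015 0.435 0 0 0 -1'
python3 - <<'E'
from kin import *
e=64; p,R=cur(); print(p-R[:,2]*19)
chk((650,-158.5,46,-18,e),(650,-158.5,42,-18,e))
E
```

```text
time: 18.1
tool_pos: [553.7, -121.1, 94.8]
time: 18.43
tool_pos: [606.3, -139.8, 63.0]
time: 18.93
tool_pos: [658.9, -158.2, 44.1]
tcp_rot: [3.141, 0.456, 2.83]
contact_force: [-0.2, -0.9, -3.0]
grip_width: 65.6
finger_force: 30.0
[ 650.91732005 -155.6905206    61.12445419]
(650, -158.5, 46, -18, 64) [-0.36  0.65  1.74  0.07  0.3  -1.68] 0.0 0.0
(650, -158.5, 42, -18, 64) [-0.36  0.66  1.74  0.08  0.29 -1.69] 0.0 0.0
shift [ 0.067 -0.03   0.134] turn [0.0006 0.0007 0.0009] rows>= 0.4
shift [ 0.018 -0.     0.036] turn [0. 0. 0.] rows>= 0.1
```

```bash
python3 -m handwheel '0.014 -0.006 0.027 0 0 0 -1; 0.027 -0.012 0.054 0 0 0 -1; 0.04 -0.018 0.08 0 0 0 -1; 0.054 -0.024 0.107 0 0 0 -1; 0.067 -0.03 0.134 0.0006 0.0007 0.0009 -1; 0.067 -0.03 0.134 0.0006 0.0007 0.0009 -1'
python3 -m handwheel '0.004 0 0.008 0 0 0 -1; 0.008 0 0.016 0 0 0 -1; 0.012 0 0.024 0 0 0 -1; 0.012 0 0.024 0 0 0 -1; 0.012 0 0.024 0 0 0 -1'
python3 - <<'E'
from h import *
p,R=cur(); print(p-R[:,2]*19)
E
```

```text
time: 19.43
tool_pos: [657.2, -161.9, 28.0]
tcp_rot: [3.142, 0.453, 2.826]
contact_force: [-0.1, -0.7, -3.1]
grip_width: 65.9
finger_force: 30.0
time: 19.85
tool_pos: [657.8, -161.9, 26.2]
tcp_rot: [-3.142, 0.454, 2.826]
contact_force: [-0.5, -0.2, -2.2]
grip_width: 65.7
finger_force: 30.0
[ 649.84823185 -159.32808319   43.28988086]
```

```bash
python3 -m handwheel '0.002 0 0.005 0 0 0 -1; 0.005 0 0.01 0 0 0 -1; 0.005 0 0.01 0 0 0 -1; 0.005 0 0.01 0 0 0 -1'
```

```text
time: 20.18
tool_pos: [658.0, -162.0, 25.7]
tcp_rot: [-3.141, 0.455, 2.826]
contact_force: [-3.3, 0.7, 3.8]
grip_width: 65.6
finger_force: 30.0
```

```bash
python3 -m handwheel '0 0 0 0 0 0 -0.3; 0 0 0 0 0 0 0.4; 0 0 0 0 0 0 1; 0 0 0 0 0 0 1; 0 0 0 0 0 0 1; 0 0 0 0 0 0 1' | tail -3
python3 - <<'E'
from kin import *
e=64
chk((595,-140,78,-18,e),(545,-120,115,-17,e),(500,-60,190,0,e),(500,40,210,20,62.1),(520,58,135,22,62.1),(554,72.5,62,22,62.1))
E
```

```text
contact_force: [0.2, -1.1, -0.6]
grip_width: 88.0
finger_force: 0.0
(595, -140, 78, -18, 64) [-0.37  0.53  1.88  0.08  0.29 -1.7 ] 0.1 0.12
(545, -120, 115, -17, 64) [-0.37  0.39  1.99  0.11  0.31 -1.74] 0.0 0.0
(500, -60, 190, 0, 64) [-0.37  0.17  2.03  0.32  0.53 -2.18] 0.0 0.0
(500, 40, 210, 20, 62.1) [-0.23  0.14  2.02  0.46  0.62 -2.48] 0.0 0.0
(520, 58, 135, 22, 62.1) [-0.18  0.31  2.07  0.65  0.43 -2.69] 0.0 0.0
(554, 72.5, 62, 22, 62.1) [-0.13  0.5   2.04  0.97  0.29 -2.99] 0.0 0.01
shift [ 0.365  0.014 -0.581] turn [-0.0002  0.0001 -0.0004] rows>= 1.6
shift [ 0.321  0.037 -0.568] turn [-0.0024  0.     -0.005 ] rows>= 1.6
shift [ 0.219  0.466 -0.941] turn [-0.0414  0.     -0.0849] rows>= 2.6
shift [-0.089  1.03  -0.182] turn [-0.0504 -0.0104 -0.099 ] rows>= 2.8
shift [0.13  0.104 0.78 ] turn [-0.0052  0.     -0.0098] rows>= 1.9
shift [0.015 0.007 0.818] turn [0. 0. 0.] rows>= 2.0
```

```bash
python3 -m handwheel '0.09 0.003 -0.15 0 0 0 1; 0.24 0.009 -0.38 0 0 0 1; 0.365 0.014 -0.581 0 0 0 1; 0.365 0.014 -0.581 0 0 0 1' | head -2
python3 -m handwheel '0.16 0.02 -0.28 -0.0012 0 -0.0025 1; 0.321 0.037 -0.568 -0.0024 0 -0.005 1; 0.321 0.037 -0.568 -0.0024 0 -0.005 1' | head -2
python3 -m handwheel '0.219 0.466 -0.941 -0.0414 0 -0.0849 1; 0.219 0.466 -0.941 -0.0414 0 -0.0849 1; 0.219 0.466 -0.941 -0.0414 0 -0.0849 1; 0.219 0.466 -0.941 -0.0414 0 -0.0849 1' | head -2
python3 -m handwheel '-0.089 0.99 -0.182 -0.0504 -0.0104 -0.099 1; -0.089 0.99 -0.182 -0.0504 -0.0104 -0.099 1; -0.089 0.99 -0.182 -0.0504 -0.0104 -0.099 1; -0.089 0.99 -0.182 -0.0504 -0.0104 -0.099 1; -0.089 0.99 -0.182 -0.0504 -0.0104 -0.099 1'
python3 - <<'E'
from fit import *
from kin import *
for cam in("wrist","scene","side"):
  p=viewer.capture(cam)
  for n,g,z0 in(("jar",(554,72.5),0),("bowl",(650,-159),4)):
   for r in viewer.cut_out(n,p):
    c=w2px(p,[*g,z0+40])[0]
    if np.hypot(*(np.array(r["centre"])-c))<25:
        m=np.array(r["pixels"]).astype(np.uint8); cv2.fillConvexPoly(m,cv2.convexHull(cv2.findNonZero(m)),1)
        x,s=fit(p,n,m>0,list(g),z0); print(cam,n,round(r["score"],2),x,round(s,3))
chk((520,58,135,22,62.1),(554,72.5,62,22,62.1))
E
```

```text
time: 21.02
tool_pos: [600.6, -141.4, 62.8]
time: 21.27
tool_pos: [550.5, -121.1, 100.1]
time: 21.6
tool_pos: [508.9, -58.9, 177.6]
time: 22.02
tool_pos: [509.4, 38.5, 193.4]
tcp_rot: [3.142, 0.486, -2.797]
contact_force: [-0.3, -0.3, 0.8]
grip_width: 91.8
finger_force: 0.0
wrist jar 0.8 [552.1841312   71.84891151] 0.955
wrist bowl 0.73 [ 649.49174636 -160.35640861] 0.977
scene jar 0.8 [553.99311066  72.51176453] 0.905
scene bowl 0.84 [ 649.68835449 -159.05181885] 0.916
side jar 0.78 [552.82043457  72.95831299] 0.966
side bowl 0.74 [ 654.13017273 -163.90198517] 0.879
(520, 58, 135, 22, 62.1) [-0.18  0.31  2.07  0.65  0.43 -2.69] 0.0 0.0
(554, 72.5, 62, 22, 62.1) [-0.13  0.5   2.04  0.97  0.29 -2.99] 0.0 0.01
shift [0.122 0.146 0.788] turn [-0.0054 -0.0002 -0.0105] rows>= 1.9
shift [0.015 0.007 0.818] turn [0. 0. 0.] rows>= 2.0
```

The bowl stands on the tray at about (650,-160), centred. Next I regrasp the jar.

```bash
python3 -m handwheel '0.06 0.073 0.39 -0.0027 0 -0.005 1; 0.122 0.146 0.788 -0.0054 0 -0.0105 1; 0.122 0.146 0.788 -0.0054 0 -0.0105 1; 0.122 0.146 0.788 -0.0054 0 -0.0105 1; 0.122 0.146 0.788 -0.0054 0 -0.0105 1' | head -2
python3 -m handwheel '0.004 0.002 0.2 0 0 0 1; 0.008 0.004 0.42 0 0 0 1; 0.012 0.006 0.62 0 0 0 1; 0.015 0.007 0.81 0 0 0 1; 0.015 0.007 0.81 0 0 0 1; 0.015 0.007 0.81 0 0 0 1'
python3 - <<'E'
from h import *
p,R=cur(); print(p-R[:,2]*19,np.degrees(np.arcsin(-R[2,2])))
plan(gp(553.5,72.5,62,22,62.1))
E
```

```text
time: 22.88
tool_pos: [528.6, 61.4, 119.9]
time: 23.38
tool_pos: [562.7, 75.9, 48.5]
tcp_rot: [-3.14, 0.49, -2.756]
contact_force: [-0.9, 0.9, -0.1]
grip_width: 92.0
finger_force: 0.0
[554.37005197  72.5278582   65.27137056] 61.94918358490477
shift [0.023 0.003 0.023] turn [-0.0002  0.0008  0.0004] rows>= 0.1
```

```bash
python3 -m handwheel '0.012 0 0.015 0 0 0 1; 0.022 0.003 0.028 0 0 0 1; 0.022 0.003 0.028 0 0 0 1' | head -2
python3 -m handwheel '0 0 0 0 0 0 -0.2; 0 0 0 0 0 0 -1; 0 0 0 0 0 0 -1; 0 0 0 0 0 0 -1; 0 0 0 0 0 0 -1; 0 0 0 0 0 0 -1; 0 0 0 0 0 0 -1; 0 0 0 0 0 0 -1'
python3 - <<'E'
from kin import *
p,R=cur(); g=p-R[:,2]*19; e=np.degrees(np.arcsin(-R[2,2])); print(g,e); e=round(e,1)
h=g[2]
chk((554,72.5,h+50,22,e),(555,90,190,15,e),(600,140,190,8,e),(655,180,150,2,e),(670.5,186.5,h+25,0,e),(670.5,186.5,h+7,0,e),(670.5,186.5,h+4,0,e))
E
```

```text
time: 23.63
tool_pos: [561.5, 75.5, 44.6]
time: 24.3
tool_pos: [561.1, 76.0, 43.1]
tcp_rot: [3.14, 0.486, -2.756]
contact_force: [0.3, 0.5, 0.8]
grip_width: 57.7
finger_force: 30.0
[552.90792158  72.63600618  59.88515442] 62.15432981777013
(554, 72.5, np.float64(109.8851544218906), 22, np.float64(62.2)) [-0.13  0.4   2.01  0.67  0.38 -2.67] 0.0 0.0
(555, 90, 190, 15, np.float64(62.2)) [-0.05  0.27  1.92  0.3   0.51 -2.11] 0.0 0.0
(600, 140, 190, 8, np.float64(62.2)) [ 0.09  0.35  1.78  0.04  0.52 -1.65] 0.0 0.0
(655, 180, 150, 2, np.float64(62.2)) [ 0.19  0.51  1.64 -0.15  0.51 -1.31] 0.0 0.0
(670.5, 186.5, np.float64(84.8851544218906), 0, np.float64(62.2)) [ 0.2   0.63  1.65 -0.24  0.4  -1.17] 0.0 0.0
(670.5, 186.5, np.float64(66.8851544218906), 0, np.float64(62.2)) [ 0.2   0.66  1.66 -0.27  0.36 -1.14] 0.0 0.0
(670.5, 186.5, np.float64(63.885154421890604), 0, np.float64(62.2)) [ 0.2   0.66  1.66 -0.27  0.35 -1.14] 0.0 0.0
shift [-0.242 -0.005 -0.44 ] turn [0.0006 0.0003 0.0003] rows>= 1.2
shift [-0.439  0.148 -0.674] turn [0.0181 0.     0.0344] rows>= 2.0
shift [-0.498  0.356  0.263] turn [0.0181 0.     0.0344] rows>= 1.6
shift [-0.344  0.31   0.634] turn [0.0155 0.     0.0295] rows>= 1.9
shift [0.165 0.056 0.649] turn [0.0052 0.     0.0098] rows>= 1.6
shift [0.084 0.    0.159] turn [0. 0. 0.] rows>= 0.4
shift [0.014 0.    0.027] turn [0. 0. 0.] rows>= 0.1
```

```bash
python3 -m handwheel '-0.03 0 -0.05 0 0 0 -1; -0.08 0 -0.14 0 0 0 -1; -0.16 -0.003 -0.29 0 0 0 -1; -0.242 -0.005 -0.44 0 0 0 -1; -0.242 -0.005 -0.44 0 0 0 -1' | sed -n '1,2p;5p'
python3 -m handwheel '-0.11 0.037 -0.17 0.0045 0 0.0086 -1; -0.22 0.074 -0.34 0.009 0 0.017 -1; -0.33 0.11 -0.5 0.0136 0 0.026 -1; -0.439 0.148 -0.674 0.0181 0 0.0344 -1; -0.439 0.148 -0.674 0.0181 0 0.0344 -1' | head -2
python3 -m handwheel '-0.12 0.09 0.065 0.0045 0 0.0086 -1; -0.25 0.18 0.13 0.009 0 0.017 -1; -0.37 0.27 0.2 0.0136 0 0.026 -1; -0.498 0.356 0.263 0.0181 0 0.0344 -1; -0.498 0.356 0.263 0.0181 0 0.0344 -1' | head -2
python3 -m handwheel '-0.086 0.078 0.16 0.004 0 0.0074 -1; -0.17 0.155 0.32 0.0078 0 0.0148 -1; -0.26 0.23 0.48 0.0116 0 0.022 -1; -0.344 0.31 0.634 0.0155 0 0.0295 -1; -0.344 0.31 0.634 0.0155 0 0.0295 -1' | head -2
python3 -m handwheel '0.04 0.014 0.16 0.0013 0 0.0025 -1; 0.08 0.028 0.32 0.0026 0 0.005 -1; 0.12 0.042 0.49 0.004 0 0.0074 -1; 0.165 0.056 0.649 0.0052 0 0.0098 -1; 0.165 0.056 0.649 0.0052 0 0.0098 -1; 0.165 0.056 0.649 0.0052 0 0.0098 -1'
python3 - <<'E'
from kin import *
p,R=cur(); print(p-R[:,2]*19,np.degrees(np.arcsin(-R[2,2])))
plan(gp(670.5,186.5,67,0,62.2),gp(670.5,186.5,64,0,62.2))
E
```

```text
time: 24.72
tool_pos: [563.4, 75.4, 95.6]
grip_width: 57.2
time: 25.13
tool_pos: [564.8, 93.0, 176.2]
time: 25.55
tool_pos: [609.1, 143.2, 171.0]
time: 25.97
tool_pos: [663.0, 181.4, 128.3]
time: 26.47
tool_pos: [677.3, 185.8, 65.7]
tcp_rot: [3.141, 0.48, -3.139]
contact_force: [-0.2, -0.8, -3.4]
grip_width: 57.2
finger_force: 30.0
[668.51993725 185.72675989  82.57843492] 62.4886523611129
shift [0.053 0.007 0.145] turn [ 0.0006 -0.0016  0.0007] rows>= 0.4
shift [0.014 0.    0.027] turn [0. 0. 0.] rows>= 0.1
```

```bash
python3 -m handwheel '0.01 0.001 0.03 0 0 0 -1; 0.02 0.003 0.058 0 0 0 -1; 0.03 0.004 0.087 0 0 0 -1; 0.042 0.006 0.116 0 -0.0008 0 -1; 0.053 0.007 0.145 0 -0.0016 0 -1; 0.053 0.007 0.145 0 -0.0016 0 -1' | sed -n '2p;4p'
python3 -m handwheel '0.004 0 0.008 0 0 0 -1; 0.007 0 0.014 0 0 0 -1; 0.01 0 0.02 0 0 0 -1; 0.01 0 0.02 0 0 0 -1'
python3 - <<'E'
from h import *
p,R=cur(); print(p-R[:,2]*19,np.degrees(np.arcsin(-R[2,2])))
E
```

```text
tool_pos: [680.7, 187.2, 52.4]
contact_force: [-0.8, -0.1, -3.7]
time: 27.3
tool_pos: [681.2, 187.3, 50.9]
tcp_rot: [3.14, 0.491, -3.141]
contact_force: [-0.3, -0.7, -4.3]
grip_width: 57.2
finger_force: 30.0
[672.28503755 187.22208581  67.64277619] 61.88579412565652
```

```bash
python3 -m handwheel '0.006 0 0.008 0 0 0 -1; 0.012 0 0.014 0 0 0 -1; 0.018 0 0.02 0 0 0 -1; 0.022 0 0.025 0 0 0 -1; 0.022 0 0.025 0 0 0 -1' | sed -n '2p;4p'
python3 -m handwheel '0.003 0 0.005 0 0 0 -1; 0.005 0 0.01 0 0 0 -1; 0.005 0 0.01 0 0 0 -1'
```

```text
tool_pos: [680.3, 187.2, 47.4]
contact_force: [-0.3, -0.2, -4.1]
time: 27.97
tool_pos: [680.8, 187.3, 47.2]
tcp_rot: [3.14, 0.492, -3.141]
contact_force: [-1.1, -1.3, 0.7]
grip_width: 57.3
finger_force: 30.0
```

```bash
python3 -m handwheel '0.002 0 0.004 0 0 0 -1; 0.002 0 0.004 0 0 0 -1; 0.002 0 0.004 0 0 0 -1' | sed -n '2p;4p'
python3 -m handwheel '0 0 0 0 0 0 -0.3; 0 0 0 0 0 0 0.4; 0 0 0 0 0 0 1; 0 0 0 0 0 0 1; 0 0 0 0 0 0 1; 0 0 0 0 0 0 1; 0 0 0 0 0 0 1' | sed -n '2p;5p'
python3 -m handwheel '0 0 -0.1 0 0 0 1; 0 0 -0.3 0 0 0 1; 0 0 -0.6 0 0 0 1; 0 0 -0.98 0 0 0 1; 0 0 -0.98 0 0 0 1; 0 0 -0.98 0 0 0 1' | sed -n '2p'
python3 -m handwheel '0 0 -0.5 0 0 0 1; 0 0 -0.9 0 0 0 1; 0 0 -0.9 0 0 0 1; 0 0 -0.9 0 0 0 1; 0 0 -0.9 0 0 0 1; 0 0 -0.9 0 0 0 1'
python3 - <<'E'
from fit import *
for cam in("scene","side","wrist"):
  p=viewer.capture(cam)
  for n,g,z0 in(("jar",(670.5,186.5),4),("bowl",(650,-159),4)):
   for r in viewer.cut_out(n,p):
    c=w2px(p,[*g,z0+40])[0]
    if np.hypot(*(np.array(r["centre"])-c))<25:
        m=np.array(r["pixels"]).astype(np.uint8); cv2.fillConvexPoly(m,cv2.convexHull(cv2.findNonZero(m)),1)
        x,s=fit(p,n,m>0,list(g),z0); print(cam,n,round(r["score"],2),x,round(s,3))
  if cam=="scene": save(p,"end.png")
E
```

```text
tool_pos: [680.9, 187.3, 47.2]
contact_force: [-4.2, -2.0, 5.5]
tool_pos: [680.6, 187.3, 46.0]
grip_width: 90.5
tool_pos: [634.8, 187.5, 135.9]
time: 29.8
tool_pos: [591.6, 186.5, 209.9]
tcp_rot: [3.141, 0.488, -3.141]
contact_force: [-0.3, -1.3, -1.2]
grip_width: 92.2
finger_force: 0.0
scene jar 0.91 [671.87426376 187.419487  ] 0.917
scene bowl 0.56 [ 647.25488281 -160.31835938] 0.958
side jar 0.87 [673.88562012 186.72357178] 0.967
side bowl 0.86 [ 652.73046875 -167.15039062] 0.785
wrist jar 0.57 [670.6099288  186.16802319] 0.966
wrist bowl 0.79 [ 649.33027887 -162.10342097] 0.976
```

View pics/end.png

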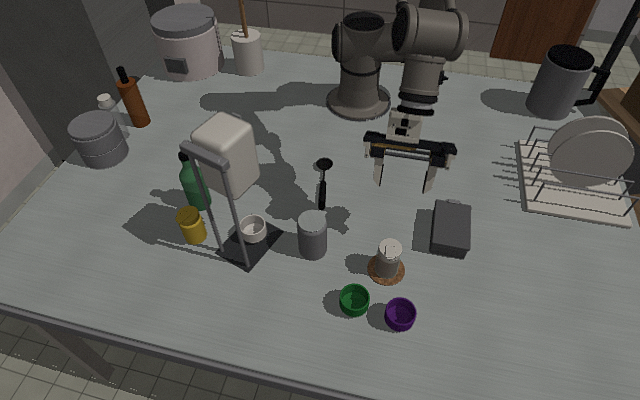

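The jar stands on the coaster at (388,258), and the bowl on the tray at (252,228). Both are centred within a few mm, the bystanders are in place, and the robot is clear. Handing in.

```bash
python3 -c "
from plant import bot
print(bot.close_job())"
```

```text
the job is handed in; nothing more can be done
None
```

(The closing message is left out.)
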